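# Put the stacked check weights back in their cases

## Robot

A 6-joint arm with a two-finger parallel gripper is mounted at the origin on a cart in front of the work surface, level with it; the furniture and walls round the work are solid. World frame = base frame: x ahead of the robot, y to its left, z up, the work surface at z = 0. Lengths are in m, angles in rad, forces in N, time in s.
With the tool pointing down it reaches from about 0.325 to 0.85 m from the base axis. Payload 4.4 kg.
Tool frame: the origin (TCP) lies on the centre line of the jaws, within the pads' length; the fingertips stand ahead of it and the grasp point (between the pads) lies 11 mm behind it (arm.tip_extent is the z of the fingertips in the tool frame, in m); z points along the fingers, y is the line along which they close (so a half turn about z gives the same grasp; the last joint's range is limited). The gripper opens to 94 mm and grips with 3 to 60 N. Pads are 16 mm wide; open, the fingers measure 119 mm over their backs; the gripper's body (75 mm by 177 mm) begins 78 mm behind the grasp point.
Start: joints at [1.173, 0.207, 1.542, -0, 1.393, -0.15], TCP at [0.14, 0.558, 0.213] pointing down, gripper open.
Joint ranges: [-2.73, 2.73], [-0.86, 2.22], [0.23, 2.46], [-1.11, 4.25], [0.08, 2.63], [-2.82, 2.82]. Speed limits (rad/s): [2.79, 2.79, 3.14, 3.14, 3.14, 3.14].

## Interface

Orientations are given as a rotation vector (axis times angle).
In Python, from rig import arm, viewer, order gives the robot as it stands.
- The arm moves only by the tool send_rows, never from a script. Its argument "rows" is a list of rows, each an object of numbers: "tx", "ty", "tz": the shift along the world's x, y, z as a fraction of full scale; "wx", "wy", "wz": the turn, a rotation vector about the world's x, y, z as a fraction of full scale. In form: [{"tx": .., "ty": .., "tz": .., "wx": .., "wy": .., "wz": ..}, ...]. A call has 1 to 8 rows; each row shifts and turns the commanded pose from where the row before left it; what a row does not reach is not made up. Full scale, the value 1, is 0.06 m for a shift and 0.12 rad for a turn. A row lasts 1/8 s, in which the tool goes at most 62.5 mm and 10.7 degrees, less where a joint would pass 70% of its speed; a pose out of reach is approached as far as the arm can. A call with a number of a shift or a turn outside -1 to 1 is refused whole. A call with a gripper value outside its range is refused whole. "jaw" is the opening, from 0 (shut) to 1 (fully open), set as the call begins (left out, the last holds). The fingers move at their own pace and stop on an object; the grip force is fixed at half the most. Time passes only in rows, so rows that do not move let the fingers close. It gives the time, the measured TCP pose, the force, the opening and the grip force at its end, in the units of the state.
- arm.sense(): the state, without advancing time (a new reading comes with each control period).
- viewer.camera(name): name is "scene" or "top" or "wrist"; returns (picture, depth): 480x640x3 uint8, red, green, blue; 480x640 float32, m along the optical axis (not along the pixel's ray), 0 where there is no reading.
- viewer.calibration(name): a dict with "fx", "fy", "cx", "cy" (pixels), "D" ([k1, k2, p1, p2, k3] as OpenCV has them; the pictures are not rectified), "rvec" (rotation vector, rad) and "tvec" (3), from world to camera coordinates, as OpenCV has them; the wrist camera has in their place "tool_from_camera" (4x4, takes a point from camera to tool coordinates, whose origin is the TCP and whose axes are the flange's). Camera axes: x right, y down, z forward; pixel columns grow to the right and rows downward; lengths in m; the calibration is good to about 2 mm. A picture is of the moment at which its call begins: read the wrist's pose just before it. calibration takes no time and is no camera call.
- order.finish_job(): hands the job in; it is judged then, once.
The state is a dict: "time_s": time; "joints": joint angles; "joint_velocities": joint speeds; "tau": joint torques, N m; "ee_pos": TCP position; "ee_rot": TCP orientation; "wrist_force": force on the tool from outside, world axes, zero at the start; "ft_torque": the same for the moment, N m; "finger_gap": finger opening in m; "gripper_force": force on a finger pad.
Only numpy, scipy, OpenCV 4.12 (cv2) and the standard library are available. Lean on these libraries where they do the work, as an engineer would, in place of code of your own. Each camera call takes 0.05 s, during which the arm holds its last target. There are 200 camera calls.

## Task

The bench scale has been checked and its four steel check weights still stand nested in one stack. Take the stack apart and put every weight back in its own case, the one whose bore is made for its size, right way up, flat on the bore's floor and let go. Never let a weight tip over, and leave the iron club head and the calliper lying where they are.

Things in the scene. Friction and masses are not known exactly. Their poses are not given: they have to be found in the camera images.
- w500: the largest of four round bright steel check weights (500 g): a plain disc 56 mm in diameter and 24 mm high with a dish 2 mm deep in its top, so that whatever stands in the dish has its underside 22 mm above this one's. At the start it stands on the bench and carries the other three. Origin: centre of its underside, z up.
- w200: the second largest of four round bright steel check weights (200 g): a plain disc 44 mm in diameter and 16 mm high with a dish 2 mm deep in its top, so that whatever stands in the dish has its underside 14 mm above this one's. At the start it stands in the dish of the 56 mm weight. Origin: centre of its underside, z up.
- w100: the second smallest of four round bright steel check weights (100 g): a plain disc 33 mm in diameter and 14 mm high with a dish 2 mm deep in its top, so that whatever stands in the dish has its underside 12 mm above this one's. At the start it stands in the dish of the 44 mm weight. Origin: centre of its underside, z up.
- w50: the smallest of four round bright steel check weights (50 g): a plain disc 24 mm in diameter and 13 mm high with a dish 2 mm deep in its top, so that whatever stands in the dish has its underside 11 mm above this one's. At the start it is the top of the stack, in the dish of the 33 mm weight. Origin: centre of its underside, z up.
- case500: the fixed keeper case of the 56 mm weight: a pale wooden block 80 mm square and 14 mm high with one round bore (blue felt floor), 64 mm in diameter and 5 mm deep (floor 9 mm above the bench), its thin flat lid (no bore) hinged right back on the bench on the block's +x side, not higher than the block. Origin: centre of the block's underside, under the middle of the bore; x towards the lid, z up.
- case200: the fixed keeper case of the 44 mm weight: a pale wooden block 68 mm square and 14 mm high with one round bore (blue felt floor), 52 mm in diameter and 5 mm deep (floor 9 mm above the bench), its thin flat lid (no bore) hinged right back on the bench on the block's +x side, not higher than the block. Origin: centre of the block's underside, under the middle of the bore; x towards the lid, z up.
- case100: the fixed keeper case of the 33 mm weight: a pale wooden block 56 mm square and 14 mm high with one round bore (blue felt floor), 41 mm in diameter and 5 mm deep (floor 9 mm above the bench), its thin flat lid (no bore) hinged right back on the bench on the block's +x side, not higher than the block. Origin: centre of the block's underside, under the middle of the bore; x towards the lid, z up.
- case50: the fixed keeper case of the 24 mm weight: a pale wooden block 46 mm square and 14 mm high with one round bore (blue felt floor), 32 mm in diameter and 5 mm deep (floor 9 mm above the bench), its thin flat lid (no bore) hinged right back on the bench on the block's +x side, not higher than the block. Origin: centre of the block's underside, under the middle of the bore; x towards the lid, z up.
- iron_head: a bare iron club head lying on the bench, a bystander, 55 x 110 x 13 mm, long along its y; origin: centre of its underside.
- slide_caliper: a sliding calliper lying on the bench to the right of the cases, a bystander, 66 x 225 x 11 mm, long along its y; origin: centre of its underside.

How it is judged:
By the outcome, as a careful person would: the job done as asked, in the order asked, and still so for the second after the job is handed in, with the robot touching nothing.
It also fails if it takes over 106 s, if anything falls off the work surface, if the arm or the gripper's body presses on something with over 40 N, if the wrist force passes 120 N, or if a joint passes its speed limit or range.

## Working session

There is one attempt and no reset: what is moved stays moved. The work goes in short steps, Python scripts to look and compute and a tool call to move; the robot and the scene stay as the last step left them, time stands still between calls to the robot, and variables do not carry over. Pictures are saved under pics/ and viewed, at most 14 in all, crops included, and the job is handed in when it is done.

Besides the shell and the picture viewer there is one more tool, called after "Request:" in YAML: its name, and indented under it one key for each argument. send_rows: Moves the arm, as the interface text tells. Shift numbers are shares of 0.06 m and turn numbers shares of 0.12 rad, none past 1 either way. Its arguments: {"type":"object","properties":{"rows":{"type":"array"},"jaw":{"type":"number"}},"required":["rows"]}

```bash
mkdir -p pics; ls
python3 - <<'E'
from rig import arm, viewer, order
import cv2,numpy as np
print(arm.sense(), arm.tip_extent)
for n in ("top","scene"):
    im,d=viewer.camera(n); cv2.imwrite(f"pics/{n}0.png",im[:,:,::-1]); np.save(f"{n}0.npy",d)
    print(n,viewer.calibration(n))
E
```

```text
pics
{'time_s': 0.0, 'joints': array([ 1.17352070e+00,  2.07375158e-01,  1.54292862e+00, -1.86382724e-05,
        1.39351422e+00, -1.50518238e-01]), 'joint_velocities': array([ 1.32972594e-03,  5.69248677e-05,  3.90135221e-04,  5.63280937e-04,
       -2.06208730e-03, -1.27926015e-03]), 'tau': array([ 8.04767615e-05, -3.70851052e+01, -2.81427813e+01,  6.98837126e-02,
        3.58877191e-02, -1.62721458e-04]), 'ee_pos': array([0.14017003, 0.55684421, 0.21232828]), 'ee_rot': array([-0.38654569, -3.11713085,  0.00337242]), 'wrist_force': array([ 0.33830853, -0.2390643 ,  0.72114129]), 'ft_torque': array([ 0.00314744, -0.03813486, -0.01549367]), 'gripper_force': 0.0, 'finger_gap': 0.09400556932440399} 0.008
top {'fx': 535.7661610855134, 'fy': 535.7661610855134, 'cx': 325.43941483380206, 'cy': 240.31691870988345, 'D': array([-0.11841323,  0.        ,  0.        ,  0.        ,  0.        ]), 'rvec': array([ 2.15079015, -2.16700171,  0.1643821 ]), 'tvec': array([-0.02030603,  0.57487013,  0.96031429])}
scene {'fx': 561.9716268458725, 'fy': 561.9716268458725, 'cx': 329.2638629331829, 'cy': 243.93980718802078, 'D': array([0.0428768, 0.       , 0.       , 0.       , 0.       ]), 'rvec': array([ 2.1653183 , -0.74600371,  0.36067411]), 'tvec': array([-0.42530767,  0.2634947 ,  0.89562278])}
```

View pics/top0.png

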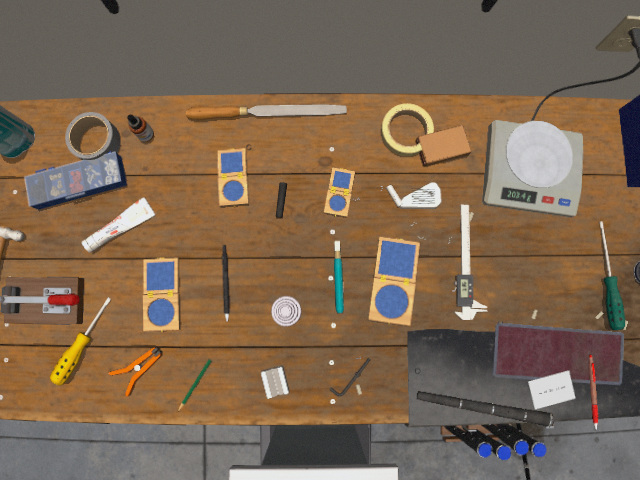

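View pics/scene0.png

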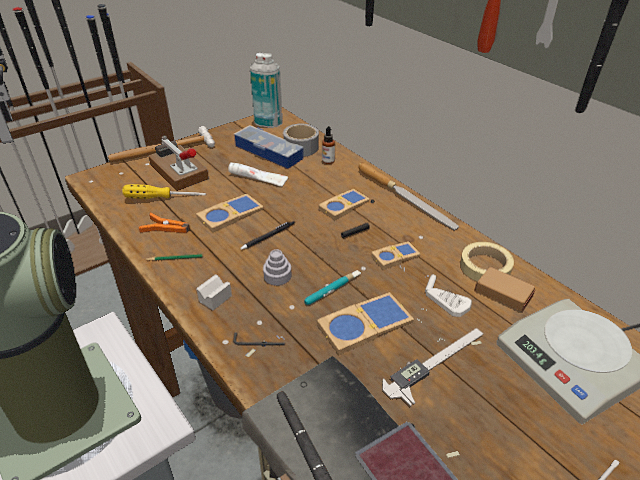

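The top view shows the stack at about (286,311). The cases are at (390,302), the largest, and at (160,310), (233,190) and (340,205); the bores are the round blue patches on the near side of each. The scene view agrees. Next I'll measure them.

```bash
cat > h.py <<'E'
from rig import arm, viewer, order
import cv2,numpy as np
from scipy.spatial.transform import Rotation as Ro
def campose(n):
    c=viewer.calibration(n); K=np.array([[c['fx'],0,c['cx']],[0,c['fy'],c['cy']],[0,0,1.]])
    if n=='wrist':
        s=arm.sense(); R=Ro.from_rotvec(s['ee_rot']).as_matrix(); T=np.array(c['tool_from_camera'])
        return K,c['D'],R@T[:3,:3],R@T[:3,3]+s['ee_pos']
    R=Ro.from_rotvec(c['rvec']).as_matrix(); return K,c['D'],R.T,-R.T@c['tvec']
def toplane(uv,z,P):
    K,D,R,t=P
    q=cv2.undistortPoints(np.array(uv,float).reshape(-1,1,2),K,D)[:,0]
    r=np.c_[q,np.ones(len(q))]@R.T
    return t+r*((z-t[2])/r[:,2])[:,None]
def bluemask(im):
    hsv=cv2.cvtColor(im,cv2.COLOR_RGB2HSV)
    return cv2.inRange(hsv,(105,90,60),(125,255,255))
def blobs(im,P,z,amin=100):
    cs,_=cv2.findContours(bluemask(im),cv2.RETR_EXTERNAL,cv2.CHAIN_APPROX_NONE)
    for c in cs:
        if cv2.contourArea(c)<amin or len(c)<10: continue
        w=toplane(c[:,0],z,P)[:,:2].astype(np.float32)
        (e,ax,a)=cv2.fitEllipse(w*1000); A=cv2.contourArea(w*1000)
        fill=A/cv2.contourArea(cv2.convexHull(w*1000)); (b,bs,ba)=cv2.minAreaRect(w*1000)
        m=cv2.moments(c)
        print('px',round(m['m10']/m['m00']),round(m['m01']/m['m00']),'ell',np.round(e,1),np.round(ax,1),'rect',np.round(b,1),np.round(bs,1),round(ba),'ratio',round(A/(bs[0]*bs[1]),2))
E
python3 - <<'E'
from h import *
im=cv2.imread('pics/top0.png')[:,:,::-1].copy(); P=campose('top'); print(P[3])
blobs(im,P,.009)
d=np.load('top0.npy')
# height map around the stack
K,D,R,t=P
v,u=np.mgrid[285:340,260:315]; uv=np.c_[u.ravel(),v.ravel()].astype(float)
q=cv2.undistortPoints(uv.reshape(-1,1,2),K,D)[:,0]; z=d[v,u].ravel()
W=(np.c_[q,np.ones(len(q))]*z[:,None])@R.T+t
for lo,hi in ((.01,.03),(.03,.042),(.043,.053),(.053,.07)):
    m=(W[:,2]>lo)&(W[:,2]<hi)
    if m.sum()>4: print(lo,m.sum(),np.round(W[m].mean(0),4),np.round(np.ptp(W[m],0),4))
print('bench',np.median(W[W[:,2]<.01,2]))
crop=cv2.resize(im[285:340,260:315,::-1],None,fx=10,fy=10,interpolation=cv2.INTER_CUBIC); cv2.imwrite('pics/c1.png',crop)
print(viewer.calibration('wrist'))
E
```

```text
[ 0.43979813 -0.00758462  1.02937438]
px 504 453 ell [ 170.8 -360.1] [24.6 25.8] rect [ 170.9 -360. ] [23.6 24.9] 89 ratio 0.84
px 539 450 ell [ 173.  -430.2] [25.6 25.8] rect [ 173.  -430.5] [26.2 24.8] 87 ratio 0.79
px 485 450 ell [ 177.6 -322.8] [23.8 26.5] rect [ 177.3 -323. ] [23.3 26.5] 89 ratio 0.79
px 522 448 ell [ 178.5 -395.3] [25.7 25.9] rect [ 178.7 -394.7] [26.  24.7] 87 ratio 0.8
px 161 312 ell [443.6 289.8] [47.2 47.9] rect [444.1 290.2] [47.4 48.5] 0 ratio 0.77
px 391 301 ell [ 461.1 -149.3] [58.9 59.4] rect [ 460.6 -149.9] [59.4 58.8] 89 ratio 0.79
px 160 276 ell [512.4 292.9] [58.5 60.3] rect [512.5 292.9] [51.6 51. ] 2 ratio 0.96
px 397 259 ell [ 542.  -161.8] [72.3 73.7] rect [ 542.1 -161.6] [64.3 63.2] 81 ratio 0.93
px 337 203 ell [652.4 -48.2] [26.8 28.3] rect [652.9 -48.3] [27.3 25.8] 90 ratio 0.84
px 233 190 ell [678.2 154.5] [35.5 36.7] rect [678.1 154.4] [35.5 37.3] 46 ratio 0.77
px 341 179 ell [699.1 -56.9] [32.2 33.4] rect [699.4 -56.9] [30.2 29.2] 80 ratio 0.88
px 231 162 ell [735.5 159.2] [43.  45.2] rect [735.5 158.9] [38.5 39.8] 5 ratio 0.9
0.01 253 [0.4448 0.0489 0.0231] [0.0559 0.0545 0.0147]
0.03 191 [0.444  0.0489 0.0373] [0.0422 0.0427 0.0104]
0.043 121 [0.4436 0.05   0.0493] [0.0326 0.0328 0.0091]
0.053 143 [0.4442 0.0503 0.0594] [0.0215 0.0235 0.0123]
bench -0.00023759089104835596
{'fx': 414.97583280560156, 'fy': 414.97583280560156, 'cx': 319.60471949128214, 'cy': 235.32345627059635, 'D': array([-0.09987029,  0.        ,  0.        ,  0.        ,  0.        ]), 'tool_from_camera': array([[-1.43736671e-03, -9.62205464e-01, -2.72320727e-01,
         7.86553741e-02],
       [ 9.99998966e-01, -1.39743750e-03, -3.40566152e-04,
        -8.36108421e-04],
       [-5.28565836e-05, -2.72320935e-01,  9.62206478e-01,
        -1.70821280e-01],
       [ 0.00000000e+00,  0.00000000e+00,  0.00000000e+00,
         1.00000000e+00]])}
```

View pics/c1.png

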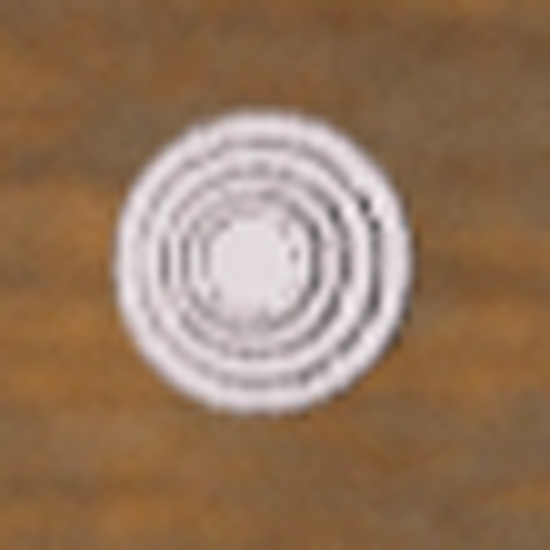

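Request:
send_rows:
  rows:
    - {"tx": 0.55, "ty": -0.95}
    - {"tx": 0.55, "ty": -0.95}
    - {"tx": 0.55, "ty": -0.95}
    - {"tx": 0.55, "ty": -0.95}
    - {"tx": 0.55, "ty": -0.95}
    - {"tx": 0.55, "ty": -0.95}
    - {"tx": 0.55, "ty": -0.95}
    - {"tx": 0.55, "ty": -0.95}
  jaw: 1

```text
invalid input at $.rows[0]: expected keys tx, ty, tz, wx, wy, wz
```

Request:
send_rows:
  rows:
    - {"tx": 0.33, "ty": -0.43}
    - {"tx": 0.33, "ty": -0.43}
    - {}
    - {}

```text
invalid input at $.rows[0]: expected keys tx, ty, tz, wx, wy, wz
```

Run:
```python
from h import *
s=arm.sense(); print(s['time_s'],s['ee_pos'],s['ee_rot'],s['joints'],s['wrist_force'])
P=campose('wrist'); im,d=viewer.camera('wrist'); cv2.imwrite('pics/w1.png',im[:,:,::-1]); np.save('w1.npy',d)
blobs(im,P,.009,300)
K,D,R,t=P
v,u=np.mgrid[0:480,0:640]; q=cv2.undistortPoints(np.c_[u.ravel(),v.ravel()].astype(float).reshape(-1,1,2),K,D)[:,0]
W=(np.c_[q,np.ones(len(q))]*d.ravel()[:,None])@R.T+t
W=W[(d.ravel()>0)&(np.hypot(W[:,0]-.444,W[:,1]-.0495)<.045)]
for z in (.024,.038,.05,.061,.059):
    m=abs(W[:,2]-z)<.001
    if m.sum()>4: w=W[m,:2]; print(z,m.sum(),np.round((w.max(0)+w.min(0))/2,4),np.round(np.ptp(w,0),4))
print(np.histogram(W[:,2],np.arange(-.004,.07,.002)))
```

```text
0.1 [0.14020991 0.55691138 0.2124143 ] [-3.86591095e-01 -3.11717913e+00  3.09222708e-03] [ 1.17350345e+00  2.07335140e-01  1.54279509e+00 -2.16574819e-05
  1.39350158e+00 -1.50510049e-01] [ 0.48843365 -0.15047958  0.56588479]
px 282 276 ell [198.5 503.7] [29.3 86.5] rect [195.8 502. ] [30.1 91.8] 0 ratio 0.5
(array([0, 0, 0, 0, 0, 0, 0, 0, 0, 0, 0, 0, 0, 0, 0, 0, 0, 0, 0, 0, 0, 0,
       0, 0, 0, 0, 0, 0, 0, 0, 0, 0, 0, 0, 0, 0, 0]), array([-0.004, -0.002,  0.   ,  0.002,  0.004,  0.006,  0.008,  0.01 ,
        0.012,  0.014,  0.016,  0.018,  0.02 ,  0.022,  0.024,  0.026,
        0.028,  0.03 ,  0.032,  0.034,  0.036,  0.038,  0.04 ,  0.042,
        0.044,  0.046,  0.048,  0.05 ,  0.052,  0.054,  0.056,  0.058,
        0.06 ,  0.062,  0.064,  0.066,  0.068,  0.07 ]))
```

View pics/w1.png

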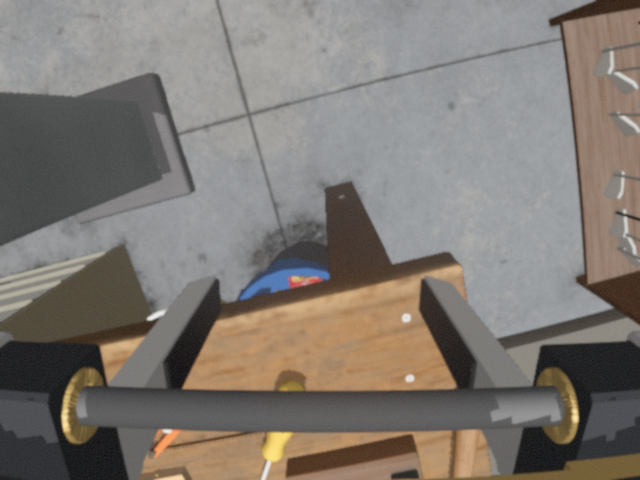

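The wrist view still shows the table edge, because the moves were refused: every row needs all six keys. I'll resend them and stop slightly beyond the stack, so it shows clear of the gripper bar.

Request:
send_rows:
  rows:
    - {"tx": 0.65, "ty": -0.95, "tz": 0, "wx": 0, "wy": 0, "wz": 0}
    - {"tx": 0.65, "ty": -0.95, "tz": 0, "wx": 0, "wy": 0, "wz": 0}
    - {"tx": 0.65, "ty": -0.95, "tz": 0, "wx": 0, "wy": 0, "wz": 0}
    - {"tx": 0.65, "ty": -0.95, "tz": 0, "wx": 0, "wy": 0, "wz": 0}
    - {"tx": 0.65, "ty": -0.95, "tz": 0, "wx": 0, "wy": 0, "wz": 0}
    - {"tx": 0.65, "ty": -0.95, "tz": 0, "wx": 0, "wy": 0, "wz": 0}
    - {"tx": 0.65, "ty": -0.95, "tz": 0, "wx": 0, "wy": 0, "wz": 0}
    - {"tx": 0.65, "ty": -0.95, "tz": 0, "wx": 0, "wy": 0, "wz": 0}
  jaw: 1

```text
time_s: 1.15
ee_pos: [0.4235, 0.1431, 0.2134]
ee_rot: [0.387, 3.117, 0.001]
wrist_force: [0.5, 0.9, -0.3]
finger_gap: 0.0936
gripper_force: 0.0
```

Request:
send_rows:
  rows:
    - {"tx": 0.4, "ty": -0.43, "tz": 0, "wx": 0, "wy": 0, "wz": 0}
    - {"tx": 0.4, "ty": -0.43, "tz": 0, "wx": 0, "wy": 0, "wz": 0}
    - {"tx": 0, "ty": 0, "tz": 0, "wx": 0, "wy": 0, "wz": 0}
    - {"tx": 0, "ty": 0, "tz": 0, "wx": 0, "wy": 0, "wz": 0}

```text
time_s: 1.65
ee_pos: [0.47, 0.0938, 0.213]
ee_rot: [-0.387, -3.116, -0.0]
wrist_force: [-0.1, -0.3, -1.1]
finger_gap: 0.0938
gripper_force: 0.0
```

```bash
cat > look.py <<'E'
from h import *
import sys
def stack(name,c=(.444,.0495),zs=(.024,.038,.05,.061),r=.045):
    s=arm.sense(); print(round(s['time_s'],2),s['ee_pos'],s['ee_rot'],s['wrist_force'])
    P=campose('wrist'); im,d=viewer.camera('wrist'); cv2.imwrite(f'pics/{name}.png',im[:,:,::-1])
    K,D,R,t=P
    v,u=np.mgrid[0:480,0:640]; q=cv2.undistortPoints(np.c_[u.ravel(),v.ravel()].astype(float).reshape(-1,1,2),K,D)[:,0]
    W=(np.c_[q,np.ones(len(q))]*d.ravel()[:,None])@R.T+t
    W=W[(d.ravel()>0)&(np.hypot(W[:,0]-c[0],W[:,1]-c[1])<r)]
    print('median bench',np.median(W[abs(W[:,2])<.006,2]) if (abs(W[:,2])<.006).any() else None)
    for z in zs:
        m=abs(W[:,2]-z)<.0012
        if m.sum()>4: w=W[m,:2]; print(z,m.sum(),np.round(W[m].mean(0),4),'box',np.round((w.max(0)+w.min(0))/2,4),np.round(np.ptp(w,0),4))
    return im,P
E
python3 - <<'E'
from look import *
im,P=stack('w2'); blobs(im,P,.009,300)
K,D,R,t=P
s=arm.sense(); R0=Ro.from_rotvec(s['ee_rot']).as_matrix(); print(R0)
w=s['ee_pos']+R0@[0,0,0]; print(cv2.projectPoints((R.T@(w-t)).reshape(1,3),np.zeros(3),np.zeros(3),K,D)[0])
E
```

```text
1.65 [0.47000567 0.09375221 0.21299573] [-3.86647806e-01 -3.11617600e+00 -4.83015716e-04] [-0.08804469 -0.28868594 -1.05473737]
median bench -0.00048463751643326725
0.024 647 [0.4424 0.0534 0.0237] box [0.4456 0.0482] [0.0554 0.0558]
0.038 504 [0.4436 0.0511 0.0376] box [0.4454 0.0482] [0.0437 0.0436]
0.05 313 [0.4439 0.0501 0.0496] box [0.4457 0.0482] [0.0327 0.0328]
0.061 277 [0.4454 0.048  0.0606] box [0.4455 0.0482] [0.0236 0.0237]
px 424 381 ell [678.9 153.9] [24.  33.1] rect [677.3 153. ] [34.2 23.9] 74 ratio 0.68
px 99 330 ell [ 539.5 -161.9] [59.  73.3] rect [ 542.5 -165. ] [62.4 60.6] 83 ratio 0.8
px 77 261 ell [ 462.4 -154.2] [51.4 59.3] rect [ 462.3 -153.4] [58.8 54.9] 4 ratio 0.72
px 535 201 ell [514.1 291.5] [55.  57.5] rect [514.  291.2] [49.2 50.1] 1 ratio 0.92
px 522 129 ell [444.7 287.9] [45.7 46.8] rect [444.7 288.4] [46.4 46.3] 77 ratio 0.78
[[-9.69882653e-01  2.43569963e-01 -1.14568125e-03]
 [ 2.43569639e-01  9.69883322e-01  4.16027014e-04]
 [ 1.21250882e-03  1.24444216e-04 -9.99999257e-01]]
[[[322.32563599 300.03060772]]]
```

View pics/w2.png

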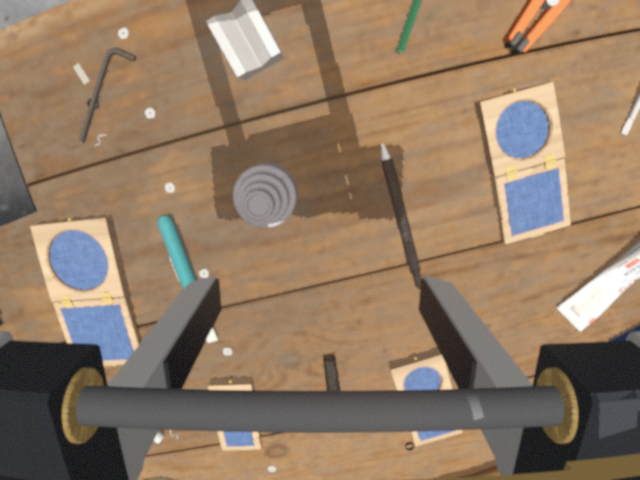

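The wrist view shows the stack at (264,196), with all four rims concentric. It puts the stack at (0.4455, 0.0482), within 2 mm of the top view. I'll move above it.

Request:
send_rows:
  rows:
    - {"tx": -0.2, "ty": -0.38, "tz": -0.5, "wx": 0, "wy": 0, "wz": 0}
    - {"tx": -0.2, "ty": -0.38, "tz": -0.5, "wx": 0, "wy": 0, "wz": 0}
    - {"tx": 0, "ty": 0, "tz": -0.5, "wx": 0, "wy": 0, "wz": 0}
    - {"tx": 0, "ty": 0, "tz": 0, "wx": 0, "wy": 0, "wz": 0}
    - {"tx": 0, "ty": 0, "tz": 0, "wx": 0, "wy": 0, "wz": 0}
  jaw: 1

```text
time_s: 2.33
ee_pos: [0.4474, 0.0484, 0.1246]
ee_rot: [0.384, 3.116, 0.0]
wrist_force: [-0.4, 0.9, 1.3]
finger_gap: 0.094
gripper_force: 0.0
```

Request:
send_rows:
  rows:
    - {"tx": -0.03, "ty": 0, "tz": -0.35, "wx": 0, "wy": 0, "wz": 0}
    - {"tx": 0, "ty": 0, "tz": -0.35, "wx": 0, "wy": 0, "wz": 0}
    - {"tx": 0, "ty": 0, "tz": -0.25, "wx": 0, "wy": 0, "wz": 0}
    - {"tx": 0, "ty": 0, "tz": 0, "wx": 0, "wy": 0, "wz": 0}
    - {"tx": 0, "ty": 0, "tz": 0, "wx": 0, "wy": 0, "wz": 0}
  jaw: 0.5

```text
time_s: 2.95
ee_pos: [0.446, 0.0478, 0.0674]
ee_rot: [0.386, 3.116, 0.0]
wrist_force: [-0.3, 0.2, 0.7]
finger_gap: 0.0486
gripper_force: 0.0
```

Request:
send_rows:
  rows:
    - {"tx": -0.01, "ty": 0, "tz": -0.08, "wx": 0, "wy": 0, "wz": 0}
    - {"tx": 0, "ty": 0, "tz": 0, "wx": 0, "wy": 0, "wz": 0}
    - {"tx": 0, "ty": 0, "tz": 0, "wx": 0, "wy": 0, "wz": 0}

```text
time_s: 3.32
ee_pos: [0.4445, 0.0477, 0.0618]
ee_rot: [0.387, 3.118, -0.0]
wrist_force: [-0.5, -0.6, 0.3]
finger_gap: 0.0471
gripper_force: 0.0
```

Request:
send_rows:
  rows:
    - {"tx": 0, "ty": 0, "tz": 0, "wx": 0, "wy": 0, "wz": 0}
    - {"tx": 0, "ty": 0, "tz": 0, "wx": 0, "wy": 0, "wz": 0}
    - {"tx": 0, "ty": 0, "tz": 0, "wx": 0, "wy": 0, "wz": 0}
    - {"tx": 0, "ty": 0, "tz": 0, "wx": 0, "wy": 0, "wz": 0}
    - {"tx": 0, "ty": 0, "tz": 0, "wx": 0, "wy": 0, "wz": 0}
  jaw: 0

```text
time_s: 3.95
ee_pos: [0.4445, 0.0478, 0.0617]
ee_rot: [0.387, 3.118, 0.0]
wrist_force: [-0.1, -0.6, 0.7]
finger_gap: 0.0232
gripper_force: 30.0
```

Request:
send_rows:
  rows:
    - {"tx": 0, "ty": 0, "tz": 0.3, "wx": 0, "wy": 0, "wz": 0}
    - {"tx": 0, "ty": 0, "tz": 0.5, "wx": 0, "wy": 0, "wz": 0}
    - {"tx": 0.5, "ty": -0.23, "tz": 0.2, "wx": 0, "wy": 0, "wz": 0}
    - {"tx": 0.5, "ty": -0.23, "tz": 0, "wx": 0, "wy": 0, "wz": 0}
    - {"tx": 0.5, "ty": -0.23, "tz": 0, "wx": 0, "wy": 0, "wz": 0}
    - {"tx": 0.5, "ty": -0.23, "tz": 0, "wx": 0, "wy": 0, "wz": 0}
    - {"tx": 0.5, "ty": -0.23, "tz": 0, "wx": 0, "wy": 0, "wz": 0}
    - {"tx": 0.5, "ty": -0.23, "tz": 0, "wx": 0, "wy": 0, "wz": 0}

```text
time_s: 4.95
ee_pos: [0.625, -0.0356, 0.1211]
ee_rot: [-0.387, -3.117, 0.0]
wrist_force: [0.6, -1.0, 0.4]
finger_gap: 0.0226
gripper_force: 30.0
```

Request:
send_rows:
  rows:
    - {"tx": 0.3, "ty": -0.2, "tz": 0, "wx": 0, "wy": 0, "wz": 0}
    - {"tx": 0.3, "ty": -0.1, "tz": 0, "wx": 0, "wy": 0, "wz": 0}
    - {"tx": 0, "ty": 0, "tz": 0, "wx": 0, "wy": 0, "wz": 0}
    - {"tx": 0, "ty": 0, "tz": 0, "wx": 0, "wy": 0, "wz": 0}

```text
time_s: 5.45
ee_pos: [0.6595, -0.0527, 0.121]
ee_rot: [-0.386, -3.116, -0.0]
wrist_force: [-1.1, -0.4, -0.9]
finger_gap: 0.0226
gripper_force: 30.0
```

Run:
```python
from look import *
im,P=stack('w3'); blobs(im,P,.009,300)
```

```text
5.45 [ 0.65945193 -0.05273384  0.12103933] [-3.86208965e-01 -3.11599979e+00 -2.67121247e-04] [-1.12201372 -0.39427741 -0.87604234]
median bench None
px 611 263 ell [737.1 157.6] [41.4 45.6] rect [737.1 157.5] [37.  40.1] 4 ratio 0.92
px 602 193 ell [679.8 153.1] [34.6 36.5] rect [679.6 153.2] [34.7 36.7] 86 ratio 0.78
```

View pics/w3.png

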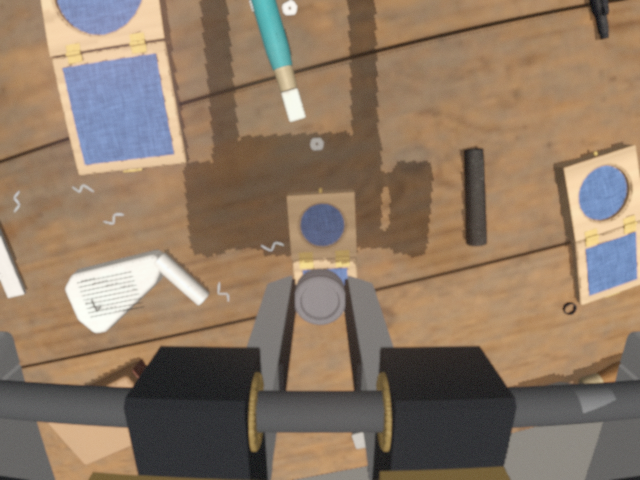

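The wrist view shows w50 held level at (319,297). The case50 bore is at (322,224), in shadow, and so missed by the mask. I'll lower the mask's brightness limit.

```bash
sed -i 's/(105,90,60)/(105,70,25)/' h.py
python3 - <<'E'
from h import *
im=cv2.imread('pics/w3.png')[:,:,::-1].copy(); P=campose('wrist')
blobs(im,P,.009,300)
g=cv2.cvtColor(im,cv2.COLOR_RGB2GRAY)[255:340,280:360]
c=cv2.HoughCircles(cv2.resize(g,None,fx=3,fy=3,interpolation=cv2.INTER_CUBIC),cv2.HOUGH_GRADIENT,1,100,param1=80,param2=20,minRadius=60,maxRadius=95)
print(c)
if c is not None:
    x,y,r=c[0,0]/3; print(toplane([[280+x,255+y],[280+x+r,255+y]],arm.sense()['ee_pos'][2]-.0007,P))
E
```

```text
px 611 263 ell [737.3 157.8] [42.8 47.1] rect [737.1 157.9] [38.1 41.3] 4 ratio 0.92
px 322 224 ell [652.7 -50. ] [26.1 27.4] rect [652.6 -50.1] [26.8 26.8] 76 ratio 0.78
px 602 193 ell [679.9 153.5] [36.1 37.7] rect [679.8 153.5] [36.3 38. ] 85 ratio 0.77
px 119 110 ell [ 542.1 -164.5] [73.2 76. ] rect [ 542.  -164.4] [64.6 65.1] 82 ratio 0.95
px 96 12 ell [ 477.5 -159.6] [21. 55.] rect [ 479.9 -158.2] [56. 20.] 72 ratio 0.65
None
```

Request:
send_rows:
  rows:
    - {"tx": -0.13, "ty": 0.05, "tz": -0.3, "wx": 0, "wy": 0, "wz": 0}
    - {"tx": 0, "ty": 0, "tz": -0.4, "wx": 0, "wy": 0, "wz": 0}
    - {"tx": 0, "ty": 0, "tz": -0.4, "wx": 0, "wy": 0, "wz": 0}
    - {"tx": 0, "ty": 0, "tz": -0.2, "wx": 0, "wy": 0, "wz": 0}
    - {"tx": 0, "ty": 0, "tz": 0, "wx": 0, "wy": 0, "wz": 0}
    - {"tx": 0, "ty": 0, "tz": 0, "wx": 0, "wy": 0, "wz": 0}

```text
time_s: 6.25
ee_pos: [0.6534, -0.0502, 0.0448]
ee_rot: [0.386, 3.116, -0.0]
wrist_force: [0.9, -0.2, -0.5]
finger_gap: 0.0223
gripper_force: 30.0
```

Request:
send_rows:
  rows:
    - {"tx": -0.03, "ty": 0.01, "tz": -0.15, "wx": 0, "wy": 0, "wz": 0}
    - {"tx": 0, "ty": 0, "tz": -0.15, "wx": 0, "wy": 0, "wz": 0}
    - {"tx": 0, "ty": 0, "tz": 0, "wx": 0, "wy": 0, "wz": 0}
    - {"tx": 0, "ty": 0, "tz": 0, "wx": 0, "wy": 0, "wz": 0}

```text
time_s: 6.75
ee_pos: [0.6508, -0.0495, 0.0255]
ee_rot: [-0.387, -3.117, -0.0]
wrist_force: [-0.9, -0.0, -0.6]
finger_gap: 0.0225
gripper_force: 30.0
```

Request:
send_rows:
  rows:
    - {"tx": 0.015, "ty": 0, "tz": -0.035, "wx": 0, "wy": 0, "wz": 0}
    - {"tx": 0, "ty": 0, "tz": 0, "wx": 0, "wy": 0, "wz": 0}
    - {"tx": 0, "ty": 0, "tz": 0, "wx": 0, "wy": 0, "wz": 0}

```text
time_s: 7.12
ee_pos: [0.6518, -0.0495, 0.0236]
ee_rot: [0.387, 3.118, -0.0]
wrist_force: [0.3, -0.2, -0.9]
finger_gap: 0.0224
gripper_force: 30.0
```

Request:
send_rows:
  rows:
    - {"tx": 0, "ty": 0, "tz": -0.01, "wx": 0, "wy": 0, "wz": 0}
    - {"tx": 0, "ty": 0, "tz": 0, "wx": 0, "wy": 0, "wz": 0}

```text
time_s: 7.38
ee_pos: [0.6517, -0.0495, 0.0229]
ee_rot: [-0.387, -3.118, 0.0]
wrist_force: [-0.5, 0.5, -0.0]
finger_gap: 0.0226
gripper_force: 30.0
```

Request:
send_rows:
  rows:
    - {"tx": 0, "ty": 0, "tz": 0, "wx": 0, "wy": 0, "wz": 0}
    - {"tx": 0, "ty": 0, "tz": 0, "wx": 0, "wy": 0, "wz": 0}
    - {"tx": 0, "ty": 0, "tz": 0, "wx": 0, "wy": 0, "wz": 0}
  jaw: 0.5

```text
time_s: 7.75
ee_pos: [0.6518, -0.0495, 0.0231]
ee_rot: [0.387, 3.118, -0.0]
wrist_force: [0.2, -0.6, -0.3]
finger_gap: 0.0464
gripper_force: 0.0
```

Request:
send_rows:
  rows:
    - {"tx": 0, "ty": 0, "tz": 0.3, "wx": 0, "wy": 0, "wz": 0}
    - {"tx": 0, "ty": 0, "tz": 0.6, "wx": 0, "wy": 0, "wz": 0}
    - {"tx": 0.3, "ty": -0.1, "tz": 0.6, "wx": 0, "wy": 0, "wz": 0}
    - {"tx": 0.4, "ty": -0.1, "tz": 0.6, "wx": 0, "wy": 0, "wz": 0}
    - {"tx": 0, "ty": 0, "tz": 0, "wx": 0, "wy": 0, "wz": 0}
    - {"tx": 0, "ty": 0, "tz": 0, "wx": 0, "wy": 0, "wz": 0}

```text
time_s: 8.5
ee_pos: [0.6927, -0.0612, 0.1483]
ee_rot: [-0.386, -3.116, -0.0]
wrist_force: [0.4, 0.4, 0.5]
finger_gap: 0.0469
gripper_force: 0.0
```

Run:
```python
from look import *
im,P=stack('w4',c=(.6527,-.05),zs=(.009,.014,.02,.022),r=.02); blobs(im,P,.009,300)
cv2.imwrite('pics/w4c.png',cv2.resize(im[120:330,200:440,::-1],None,fx=2,fy=2))
```

```text
8.5 [ 0.69266022 -0.06116378  0.14834497] [-3.86326428e-01 -3.11606821e+00 -2.70181808e-04] [0.43988718 0.43412647 0.47967961]
median bench None
0.009 483 [ 0.6527 -0.0498  0.0089] box [ 0.6535 -0.0506] [0.0319 0.0317]
0.014 623 [ 0.6509 -0.0487  0.0137] box [ 0.6526 -0.05  ] [0.0398 0.0399]
0.02 576 [ 0.6525 -0.0508  0.02  ] box [ 0.6526 -0.0507] [0.024  0.0237]
0.022 338 [ 0.6522 -0.0509  0.0216] box [ 0.6525 -0.0507] [0.0237 0.0234]
px 598 211 ell [736.9 157.7] [43.5 46.9] rect [736.9 157.8] [38.2 41.9] 4 ratio 0.91
px 587 142 ell [679.7 153.2] [36.  37.6] rect [679.6 153.1] [37.6 36.3] 5 ratio 0.78
px 133 66 ell [ 544.5 -163.8] [66.8 77.4] rect [ 542.9 -164.4] [63.8 63.8] 82 ratio 0.88
```

View pics/w4c.png

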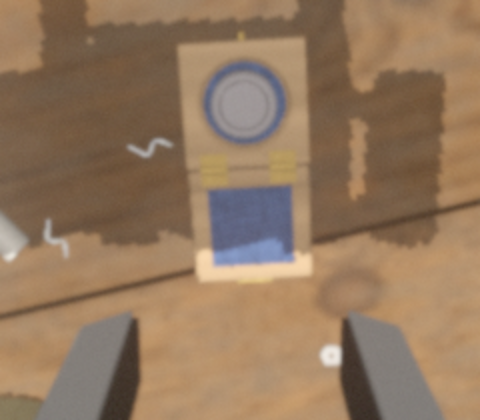

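w50 sits flat and centred in its bore: in the crop at (243,103), with its top at 21.6 mm. Now back to the stack, with a quick check of its position.

Request:
send_rows:
  rows:
    - {"tx": -0.3, "ty": 0.15, "tz": 0, "wx": 0, "wy": 0, "wz": 0}
    - {"tx": -0.6, "ty": 0.29, "tz": 0, "wx": 0, "wy": 0, "wz": 0}
    - {"tx": -0.6, "ty": 0.29, "tz": 0, "wx": 0, "wy": 0, "wz": 0}
    - {"tx": -0.6, "ty": 0.29, "tz": 0, "wx": 0, "wy": 0, "wz": 0}
    - {"tx": -0.6, "ty": 0.29, "tz": 0, "wx": 0, "wy": 0, "wz": 0}
    - {"tx": -0.6, "ty": 0.29, "tz": 0, "wx": 0, "wy": 0, "wz": 0}
    - {"tx": -0.3, "ty": 0.15, "tz": 0, "wx": 0, "wy": 0, "wz": 0}
    - {"tx": 0, "ty": 0, "tz": 0, "wx": 0, "wy": 0, "wz": 0}
  jaw: 0.6

```text
time_s: 9.55
ee_pos: [0.4746, 0.0443, 0.1471]
ee_rot: [-0.384, -3.114, 0.0]
wrist_force: [0.9, -0.2, -0.1]
finger_gap: 0.0565
gripper_force: 0.0
```

Run:
```python
from look import *
im,P=stack('w5',zs=(.024,.038,.048,.05))
```

```text
9.55 [0.4746495  0.04433678 0.14710193] [-3.84082476e-01 -3.11377510e+00  2.45750981e-04] [ 0.86828909 -0.2110319  -0.14924299]
median bench -0.0004492033087122871
0.024 1072 [0.4417 0.0494 0.0237] box [0.4457 0.0481] [0.0552 0.0555]
0.038 841 [0.4437 0.0497 0.0377] box [0.4458 0.048 ] [0.0435 0.0435]
0.048 1352 [0.4451 0.0474 0.048 ] box [0.4452 0.0472] [0.033  0.0328]
0.05 625 [0.4446 0.0473 0.0496] box [0.445  0.0473] [0.0324 0.0326]
```

Request:
send_rows:
  rows:
    - {"tx": -0.25, "ty": 0.025, "tz": -0.3, "wx": 0, "wy": 0, "wz": 0}
    - {"tx": -0.25, "ty": 0.025, "tz": -0.4, "wx": 0, "wy": 0, "wz": 0}
    - {"tx": 0, "ty": 0, "tz": -0.4, "wx": 0, "wy": 0, "wz": 0}
    - {"tx": 0, "ty": 0, "tz": -0.3, "wx": 0, "wy": 0, "wz": 0}
    - {"tx": 0, "ty": 0, "tz": 0, "wx": 0, "wy": 0, "wz": 0}
    - {"tx": 0, "ty": 0, "tz": 0, "wx": 0, "wy": 0, "wz": 0}

```text
time_s: 10.35
ee_pos: [0.4486, 0.0462, 0.0653]
ee_rot: [0.387, 3.117, -0.0]
wrist_force: [0.1, 0.5, 0.6]
finger_gap: 0.0564
gripper_force: 0.0
```

Request:
send_rows:
  rows:
    - {"tx": -0.05, "ty": 0.02, "tz": -0.12, "wx": 0, "wy": 0, "wz": 0}
    - {"tx": 0, "ty": 0, "tz": -0.11, "wx": 0, "wy": 0, "wz": 0}
    - {"tx": 0, "ty": 0, "tz": 0, "wx": 0, "wy": 0, "wz": 0}
    - {"tx": 0, "ty": 0, "tz": 0, "wx": 0, "wy": 0, "wz": 0}

```text
time_s: 10.85
ee_pos: [0.4448, 0.0477, 0.0512]
ee_rot: [0.387, 3.118, 0.0]
wrist_force: [0.5, -0.1, -0.4]
finger_gap: 0.0565
gripper_force: 0.0
```

Tips are 7 mm above the underside, so I'll go 1 mm lower and close.

Request:
send_rows:
  rows:
    - {"tx": 0, "ty": -0.005, "tz": -0.015, "wx": 0, "wy": 0, "wz": 0}
    - {"tx": 0, "ty": 0, "tz": 0, "wx": 0, "wy": 0, "wz": 0}

```text
time_s: 11.1
ee_pos: [0.4448, 0.0474, 0.0503]
ee_rot: [0.387, 3.117, 0.0]
wrist_force: [-0.0, 0.1, -0.3]
finger_gap: 0.0564
gripper_force: 0.0
```

Request:
send_rows:
  rows:
    - {"tx": 0, "ty": 0, "tz": 0, "wx": 0, "wy": 0, "wz": 0}
    - {"tx": 0, "ty": 0, "tz": 0, "wx": 0, "wy": 0, "wz": 0}
    - {"tx": 0, "ty": 0, "tz": 0, "wx": 0, "wy": 0, "wz": 0}
    - {"tx": 0, "ty": 0, "tz": 0, "wx": 0, "wy": 0, "wz": 0}
    - {"tx": 0, "ty": 0, "tz": 0, "wx": 0, "wy": 0, "wz": 0}
  jaw: 0

```text
time_s: 11.72
ee_pos: [0.4448, 0.0476, 0.0503]
ee_rot: [0.387, 3.117, 0.0]
wrist_force: [0.4, 0.9, 0.1]
finger_gap: 0.032
gripper_force: 30.0
```

Request:
send_rows:
  rows:
    - {"tx": 0, "ty": 0, "tz": 0.4, "wx": 0, "wy": 0, "wz": 0}
    - {"tx": 0, "ty": 0, "tz": 0.6, "wx": 0, "wy": 0, "wz": 0}
    - {"tx": 0.5, "ty": 0.22, "tz": 0.2, "wx": 0, "wy": 0, "wz": 0}
    - {"tx": 0.6, "ty": 0.27, "tz": 0, "wx": 0, "wy": 0, "wz": 0}
    - {"tx": 0.6, "ty": 0.27, "tz": 0, "wx": 0, "wy": 0, "wz": 0}
    - {"tx": 0.6, "ty": 0.27, "tz": 0, "wx": 0, "wy": 0, "wz": 0}
    - {"tx": 0.6, "ty": 0.27, "tz": 0, "wx": 0, "wy": 0, "wz": 0}
    - {"tx": 0.6, "ty": 0.27, "tz": 0, "wx": 0, "wy": 0, "wz": 0}

```text
time_s: 12.72
ee_pos: [0.6554, 0.1419, 0.1214]
ee_rot: [-0.386, -3.116, 0.001]
wrist_force: [0.4, -0.7, -0.9]
finger_gap: 0.0319
gripper_force: 30.0
```

Request:
send_rows:
  rows:
    - {"tx": 0.5, "ty": 0.2, "tz": 0, "wx": 0, "wy": 0, "wz": 0}
    - {"tx": 0.1, "ty": 0, "tz": 0, "wx": 0, "wy": 0, "wz": 0}
    - {"tx": 0, "ty": 0, "tz": 0, "wx": 0, "wy": 0, "wz": 0}
    - {"tx": 0, "ty": 0, "tz": 0, "wx": 0, "wy": 0, "wz": 0}

```text
time_s: 13.22
ee_pos: [0.6895, 0.153, 0.1219]
ee_rot: [-0.387, -3.116, 0.001]
wrist_force: [-0.6, 0.6, -0.5]
finger_gap: 0.0316
gripper_force: 30.0
```

Run:
```python
from look import *
im,P=stack('w6',c=(.68,.153),zs=(.009,.014),r=.024); blobs(im,P,.009,300)
cv2.imwrite('pics/w6c.png',cv2.resize(im[120:360,200:440,::-1],None,fx=2,fy=2))
```

```text
13.22 [0.68948496 0.15302065 0.12192824] [-3.87191365e-01 -3.11606486e+00  8.90366183e-04] [-0.55645547  0.6356125  -0.50239215]
median bench None
0.009 2343 [0.6794 0.1521 0.009 ] box [0.6797 0.152 ] [0.0406 0.0407]
0.014 738 [0.683  0.1561 0.0136] box [0.6801 0.1529] [0.0474 0.0476]
px 61 310 ell [699.7 -60.6] [31.5 35. ] rect [699.6 -60.6] [30.3 29.2] 82 ratio 0.89
px 316 219 ell [678.8 152.2] [36.4 36.5] rect [678.8 152.1] [36.6 36.1] 76 ratio 0.79
px 627 194 ell [711.3 378.7] [24.6 80.7] rect [720.8 375.5] [27.3 70.8] 87 ratio 0.6
```

View pics/w6c.png

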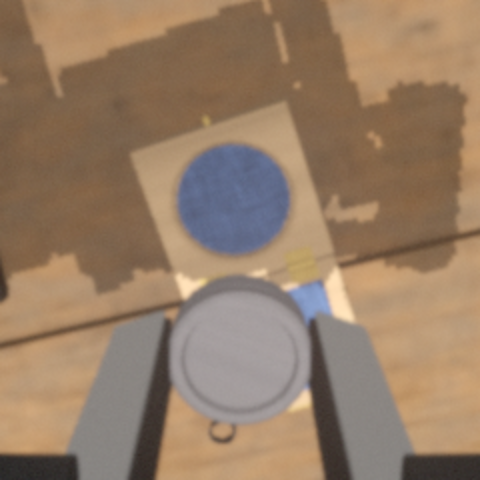

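w100 is held level (crop 240,350) and the bore is clear at (.6797,.1520). Lowering now.

Request:
send_rows:
  rows:
    - {"tx": -0.16, "ty": -0.015, "tz": -0.3, "wx": 0, "wy": 0, "wz": 0}
    - {"tx": 0, "ty": 0, "tz": -0.4, "wx": 0, "wy": 0, "wz": 0}
    - {"tx": 0, "ty": 0, "tz": -0.4, "wx": 0, "wy": 0, "wz": 0}
    - {"tx": 0, "ty": 0, "tz": -0.25, "wx": 0, "wy": 0, "wz": 0}
    - {"tx": 0, "ty": 0, "tz": 0, "wx": 0, "wy": 0, "wz": 0}
    - {"tx": 0, "ty": 0, "tz": 0, "wx": 0, "wy": 0, "wz": 0}

```text
time_s: 14.02
ee_pos: [0.6819, 0.1528, 0.0424]
ee_rot: [0.386, 3.116, 0.001]
wrist_force: [-0.2, -0.1, 0.0]
finger_gap: 0.0315
gripper_force: 30.0
```

Request:
send_rows:
  rows:
    - {"tx": -0.02, "ty": -0.01, "tz": -0.14, "wx": 0, "wy": 0, "wz": 0}
    - {"tx": 0, "ty": 0, "tz": -0.14, "wx": 0, "wy": 0, "wz": 0}
    - {"tx": 0, "ty": 0, "tz": 0, "wx": 0, "wy": 0, "wz": 0}
    - {"tx": 0, "ty": 0, "tz": 0, "wx": 0, "wy": 0, "wz": 0}

```text
time_s: 14.52
ee_pos: [0.6797, 0.1521, 0.0242]
ee_rot: [-0.387, -3.117, 0.0]
wrist_force: [0.4, -0.0, -1.6]
finger_gap: 0.0316
gripper_force: 30.0
```

Request:
send_rows:
  rows:
    - {"tx": 0, "ty": 0, "tz": -0.013, "wx": 0, "wy": 0, "wz": 0}
    - {"tx": 0, "ty": 0, "tz": 0, "wx": 0, "wy": 0, "wz": 0}

```text
time_s: 14.78
ee_pos: [0.6799, 0.1521, 0.0236]
ee_rot: [-0.387, -3.118, 0.0]
wrist_force: [0.1, 0.0, -0.6]
finger_gap: 0.0322
gripper_force: 30.0
```

Request:
send_rows:
  rows:
    - {"tx": 0, "ty": 0, "tz": 0, "wx": 0, "wy": 0, "wz": 0}
    - {"tx": 0, "ty": 0, "tz": 0, "wx": 0, "wy": 0, "wz": 0}
    - {"tx": 0, "ty": 0, "tz": 0, "wx": 0, "wy": 0, "wz": 0}
  jaw: 0.6

```text
time_s: 15.15
ee_pos: [0.6801, 0.1521, 0.0239]
ee_rot: [0.387, 3.117, 0.0]
wrist_force: [-0.3, 0.4, 0.5]
finger_gap: 0.0557
gripper_force: 0.0
```

Request:
send_rows:
  rows:
    - {"tx": 0, "ty": 0, "tz": 0.3, "wx": 0, "wy": 0, "wz": 0}
    - {"tx": 0, "ty": 0, "tz": 0.6, "wx": 0, "wy": 0, "wz": 0}
    - {"tx": 0.3, "ty": 0, "tz": 0.6, "wx": 0, "wy": 0, "wz": 0}
    - {"tx": 0.4, "ty": 0, "tz": 0.6, "wx": 0, "wy": 0, "wz": 0}
    - {"tx": 0, "ty": 0, "tz": 0, "wx": 0, "wy": 0, "wz": 0}
    - {"tx": 0, "ty": 0, "tz": 0, "wx": 0, "wy": 0, "wz": 0}

```text
time_s: 15.9
ee_pos: [0.7209, 0.1521, 0.1491]
ee_rot: [-0.386, -3.116, 0.0]
wrist_force: [-0.1, -0.1, 0.2]
finger_gap: 0.0565
gripper_force: 0.0
```

Run:
```python
from look import *
im,P=stack('w7',c=(.68,.152),zs=(.009,.014,.021,.023),r=.024)
```

```text
15.9 [0.72089212 0.15209394 0.14908875] [-3.86448581e-01 -3.11613612e+00  4.79180042e-04] [-0.06300742 -0.14908947  0.1666943 ]
median bench None
0.009 598 [0.6732 0.1568 0.009 ] box [0.6789 0.1522] [0.0412 0.0406]
0.014 623 [0.6839 0.1513 0.0136] box [0.68   0.1519] [0.0479 0.0478]
0.021 1127 [0.6799 0.1509 0.021 ] box [0.6799 0.1509] [0.0329 0.033 ]
0.023 552 [0.6799 0.1512 0.0226] box [0.68  0.151] [0.0326 0.0328]
```

w100 is flat in its bore. Back to the stack for w200.

Request:
send_rows:
  rows:
    - {"tx": -0.4, "ty": -0.18, "tz": 0, "wx": 0, "wy": 0, "wz": 0}
    - {"tx": -0.65, "ty": -0.28, "tz": 0, "wx": 0, "wy": 0, "wz": 0}
    - {"tx": -0.65, "ty": -0.28, "tz": 0, "wx": 0, "wy": 0, "wz": 0}
    - {"tx": -0.65, "ty": -0.28, "tz": 0, "wx": 0, "wy": 0, "wz": 0}
    - {"tx": -0.65, "ty": -0.28, "tz": 0, "wx": 0, "wy": 0, "wz": 0}
    - {"tx": -0.65, "ty": -0.28, "tz": 0, "wx": 0, "wy": 0, "wz": 0}
    - {"tx": -0.4, "ty": -0.18, "tz": 0, "wx": 0, "wy": 0, "wz": 0}
    - {"tx": 0, "ty": 0, "tz": 0, "wx": 0, "wy": 0, "wz": 0}
  jaw: 0.75

```text
time_s: 16.95
ee_pos: [0.4755, 0.0465, 0.1477]
ee_rot: [-0.388, -3.113, 0.0]
wrist_force: [-0.5, -0.1, 0.6]
finger_gap: 0.0706
gripper_force: 0.0
```

Run:
```python
from look import *
im,P=stack('w8',zs=(.024,.036,.038))
```

```text
16.95 [0.47552542 0.04650813 0.14772588] [-3.87559845e-01 -3.11303940e+00  1.76300477e-04] [-0.50626448 -0.12705749  0.64334832]
median bench -0.00043283321557432974
0.024 1083 [0.4428 0.0506 0.0237] box [0.4456 0.048 ] [0.056  0.0556]
0.036 2152 [0.4448 0.0473 0.0359] box [0.4447 0.0472] [0.0439 0.0437]
0.038 1017 [0.4445 0.0474 0.0376] box [0.4447 0.0473] [0.0439 0.0439]
```

Request:
send_rows:
  rows:
    - {"tx": -0.26, "ty": 0.01, "tz": -0.4, "wx": 0, "wy": 0, "wz": 0}
    - {"tx": -0.26, "ty": 0.01, "tz": -0.5, "wx": 0, "wy": 0, "wz": 0}
    - {"tx": 0, "ty": 0, "tz": -0.5, "wx": 0, "wy": 0, "wz": 0}
    - {"tx": 0, "ty": 0, "tz": -0.2, "wx": 0, "wy": 0, "wz": 0}
    - {"tx": 0, "ty": 0, "tz": 0, "wx": 0, "wy": 0, "wz": 0}
    - {"tx": 0, "ty": 0, "tz": 0, "wx": 0, "wy": 0, "wz": 0}

```text
time_s: 17.75
ee_pos: [0.4492, 0.0477, 0.0546]
ee_rot: [0.386, 3.116, 0.0]
wrist_force: [0.3, -0.1, -0.0]
finger_gap: 0.0701
gripper_force: 0.0
```

Request:
send_rows:
  rows:
    - {"tx": -0.06, "ty": -0.005, "tz": -0.14, "wx": 0, "wy": 0, "wz": 0}
    - {"tx": 0, "ty": 0, "tz": -0.14, "wx": 0, "wy": 0, "wz": 0}
    - {"tx": 0, "ty": 0, "tz": 0, "wx": 0, "wy": 0, "wz": 0}
    - {"tx": 0, "ty": 0, "tz": 0, "wx": 0, "wy": 0, "wz": 0}

```text
time_s: 18.25
ee_pos: [0.4441, 0.0474, 0.0368]
ee_rot: [-0.387, -3.118, 0.0]
wrist_force: [0.1, 0.8, -0.5]
finger_gap: 0.0704
gripper_force: 0.0
```

Request:
send_rows:
  rows:
    - {"tx": 0.01, "ty": 0, "tz": 0, "wx": 0, "wy": 0, "wz": 0}
    - {"tx": 0, "ty": 0, "tz": 0, "wx": 0, "wy": 0, "wz": 0}
    - {"tx": 0, "ty": 0, "tz": 0, "wx": 0, "wy": 0, "wz": 0}
    - {"tx": 0, "ty": 0, "tz": 0, "wx": 0, "wy": 0, "wz": 0}
    - {"tx": 0, "ty": 0, "tz": 0, "wx": 0, "wy": 0, "wz": 0}
    - {"tx": 0, "ty": 0, "tz": 0, "wx": 0, "wy": 0, "wz": 0}
  jaw: 0

```text
time_s: 19.0
ee_pos: [0.4451, 0.0477, 0.037]
ee_rot: [0.387, 3.117, 0.001]
wrist_force: [1.2, 3.0, 1.2]
finger_gap: 0.0431
gripper_force: 30.0
```

Request:
send_rows:
  rows:
    - {"tx": 0, "ty": 0, "tz": 0.4, "wx": 0, "wy": 0, "wz": 0}
    - {"tx": 0, "ty": 0, "tz": 0.7, "wx": 0, "wy": 0, "wz": 0}
    - {"tx": 0.1, "ty": 0.4, "tz": 0.4, "wx": 0, "wy": 0, "wz": 0}
    - {"tx": 0.1, "ty": 0.7, "tz": 0, "wx": 0, "wy": 0, "wz": 0}
    - {"tx": 0.1, "ty": 0.7, "tz": 0, "wx": 0, "wy": 0, "wz": 0}
    - {"tx": 0, "ty": 0.7, "tz": 0, "wx": 0, "wy": 0, "wz": 0}
    - {"tx": 0, "ty": 0.7, "tz": 0, "wx": 0, "wy": 0, "wz": 0}
    - {"tx": 0, "ty": 0.5, "tz": 0, "wx": 0, "wy": 0, "wz": 0}

```text
time_s: 20.0
ee_pos: [0.4618, 0.2703, 0.1259]
ee_rot: [-0.384, -3.116, 0.003]
wrist_force: [0.1, -0.2, -2.3]
finger_gap: 0.0429
gripper_force: 30.0
```

Request:
send_rows:
  rows:
    - {"tx": 0, "ty": 0.3, "tz": 0, "wx": 0, "wy": 0, "wz": 0}
    - {"tx": 0, "ty": 0, "tz": 0, "wx": 0, "wy": 0, "wz": 0}
    - {"tx": 0, "ty": 0, "tz": 0, "wx": 0, "wy": 0, "wz": 0}

```text
time_s: 20.38
ee_pos: [0.4625, 0.2862, 0.1265]
ee_rot: [-0.387, -3.117, 0.002]
wrist_force: [-0.2, 0.1, -2.1]
finger_gap: 0.0427
gripper_force: 30.0
```

Run:
```python
from look import *
im,P=stack('w9',c=(.4447,.288),zs=(.009,.014),r=.03); blobs(im,P,.009,300)
cv2.imwrite('pics/w9c.png',cv2.resize(im[120:360,200:440,::-1],None,fx=2,fy=2))
```

```text
20.38 [0.46250204 0.2862497  0.12645641] [-3.87461951e-01 -3.11688193e+00  2.19539963e-03] [-0.1847441   0.09076011 -2.05741967]
median bench None
0.009 3734 [0.4443 0.2871 0.009 ] box [0.4447 0.287 ] [0.0514 0.0517]
0.014 981 [0.4434 0.2921 0.0136] box [0.4444 0.288 ] [0.0591 0.0598]
px 316 206 ell [444.3 287.3] [47.7 47.7] rect [444.4 287.5] [47.6 48.5] 74 ratio 0.77
```

View pics/w9c.png

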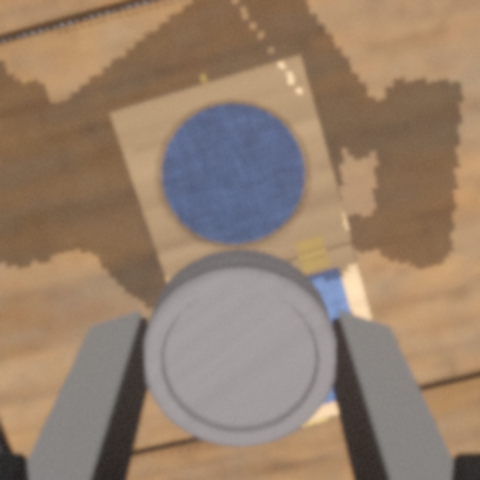

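w200 is held level above the bore at (.4446,.2870). Lowering.

Request:
send_rows:
  rows:
    - {"tx": -0.15, "ty": 0.01, "tz": -0.3, "wx": 0, "wy": 0, "wz": 0}
    - {"tx": -0.15, "ty": 0, "tz": -0.4, "wx": 0, "wy": 0, "wz": 0}
    - {"tx": 0, "ty": 0, "tz": -0.4, "wx": 0, "wy": 0, "wz": 0}
    - {"tx": 0, "ty": 0, "tz": -0.3, "wx": 0, "wy": 0, "wz": 0}
    - {"tx": 0, "ty": 0, "tz": 0, "wx": 0, "wy": 0, "wz": 0}
    - {"tx": 0, "ty": 0, "tz": 0, "wx": 0, "wy": 0, "wz": 0}

```text
time_s: 21.18
ee_pos: [0.4457, 0.2881, 0.0437]
ee_rot: [0.387, 3.116, 0.001]
wrist_force: [0.4, -0.7, -1.4]
finger_gap: 0.0429
gripper_force: 30.0
```

Request:
send_rows:
  rows:
    - {"tx": -0.01, "ty": -0.01, "tz": -0.15, "wx": 0, "wy": 0, "wz": 0}
    - {"tx": 0, "ty": 0, "tz": -0.14, "wx": 0, "wy": 0, "wz": 0}
    - {"tx": 0, "ty": 0, "tz": 0, "wx": 0, "wy": 0, "wz": 0}
    - {"tx": 0, "ty": 0, "tz": 0, "wx": 0, "wy": 0, "wz": 0}

```text
time_s: 21.68
ee_pos: [0.4441, 0.2875, 0.0254]
ee_rot: [-0.387, -3.118, 0.0]
wrist_force: [-0.6, -1.2, -1.8]
finger_gap: 0.043
gripper_force: 30.0
```

Request:
send_rows:
  rows:
    - {"tx": 0, "ty": 0, "tz": -0.02, "wx": 0, "wy": 0, "wz": 0}
    - {"tx": 0, "ty": 0, "tz": 0, "wx": 0, "wy": 0, "wz": 0}
    - {"tx": 0, "ty": 0, "tz": 0, "wx": 0, "wy": 0, "wz": 0}

```text
time_s: 22.05
ee_pos: [0.4442, 0.2875, 0.0244]
ee_rot: [0.387, 3.118, 0.0]
wrist_force: [0.4, 0.5, -1.0]
finger_gap: 0.0431
gripper_force: 30.0
```

Request:
send_rows:
  rows:
    - {"tx": 0, "ty": 0, "tz": 0, "wx": 0, "wy": 0, "wz": 0}
    - {"tx": 0, "ty": 0, "tz": 0, "wx": 0, "wy": 0, "wz": 0}
    - {"tx": 0, "ty": 0, "tz": 0, "wx": 0, "wy": 0, "wz": 0}
  jaw: 0.7

```text
time_s: 22.42
ee_pos: [0.4444, 0.2875, 0.0246]
ee_rot: [0.387, 3.117, 0.001]
wrist_force: [0.3, 0.2, -0.2]
finger_gap: 0.0651
gripper_force: 0.0
```

Request:
send_rows:
  rows:
    - {"tx": 0, "ty": 0, "tz": 0.3, "wx": 0, "wy": 0, "wz": 0}
    - {"tx": 0, "ty": 0, "tz": 0.6, "wx": 0, "wy": 0, "wz": 0}
    - {"tx": 0.3, "ty": 0, "tz": 0.6, "wx": 0, "wy": 0, "wz": 0}
    - {"tx": 0.4, "ty": 0, "tz": 0.6, "wx": 0, "wy": 0, "wz": 0}
    - {"tx": 0, "ty": 0, "tz": 0, "wx": 0, "wy": 0, "wz": 0}
    - {"tx": 0, "ty": 0, "tz": 0, "wx": 0, "wy": 0, "wz": 0}

```text
time_s: 23.18
ee_pos: [0.4851, 0.2872, 0.1499]
ee_rot: [-0.387, -3.116, 0.001]
wrist_force: [-0.2, -0.2, -0.5]
finger_gap: 0.0654
gripper_force: 0.0
```

Run:
```python
from look import *
im,P=stack('w10',c=(.4446,.287),zs=(.009,.014,.023,.025),r=.03)
```

```text
23.18 [0.4851351  0.28718247 0.14994188] [-3.86650563e-01 -3.11648122e+00  7.32878684e-04] [-0.20497541 -0.20324754 -0.52381163]
median bench 0.005951764698552964
0.009 687 [0.4401 0.2925 0.0089] box [0.4443 0.2872] [0.0524 0.052 ]
0.014 932 [0.4455 0.2861 0.0136] box [0.4446 0.287 ] [0.0599 0.0597]
0.023 1986 [0.4436 0.2866 0.0229] box [0.4438 0.2866] [0.0442 0.0438]
0.025 949 [0.4432 0.2864 0.0246] box [0.4437 0.2866] [0.0437 0.0438]
```

w200 is flat. Back for w500, with the jaw opened to 0.95.

Request:
send_rows:
  rows:
    - {"tx": 0, "ty": -0.4, "tz": 0, "wx": 0, "wy": 0, "wz": 0}
    - {"tx": 0, "ty": -0.65, "tz": 0, "wx": 0, "wy": 0, "wz": 0}
    - {"tx": 0, "ty": -0.65, "tz": 0, "wx": 0, "wy": 0, "wz": 0}
    - {"tx": 0, "ty": -0.65, "tz": 0, "wx": 0, "wy": 0, "wz": 0}
    - {"tx": 0, "ty": -0.65, "tz": 0, "wx": 0, "wy": 0, "wz": 0}
    - {"tx": 0, "ty": -0.6, "tz": 0, "wx": 0, "wy": 0, "wz": 0}
    - {"tx": 0, "ty": -0.3, "tz": 0, "wx": 0, "wy": 0, "wz": 0}
    - {"tx": 0, "ty": 0, "tz": 0, "wx": 0, "wy": 0, "wz": 0}
  jaw: 0.95

```text
time_s: 24.22
ee_pos: [0.4852, 0.0532, 0.1493]
ee_rot: [-0.389, -3.115, -0.001]
wrist_force: [0.8, -0.1, -0.1]
finger_gap: 0.0894
gripper_force: 0.0
```

Run:
```python
from look import *
im,P=stack('w11',zs=(.022,.024))
```

```text
24.23 [0.48516895 0.05317099 0.14931902] [-3.89200655e-01 -3.11523372e+00 -6.36981486e-04] [ 0.81843668 -0.09701761 -0.13955233]
median bench -0.00043287085664522884
0.022 3297 [0.4439 0.047  0.0219] box [0.4441 0.0472] [0.0559 0.0557]
0.024 1385 [0.4437 0.0473 0.0236] box [0.4442 0.0471] [0.0559 0.0555]
```

Request:
send_rows:
  rows:
    - {"tx": -0.34, "ty": -0.05, "tz": -0.3, "wx": 0, "wy": 0, "wz": 0}
    - {"tx": -0.33, "ty": -0.04, "tz": -0.5, "wx": 0, "wy": 0, "wz": 0}
    - {"tx": 0, "ty": 0, "tz": -0.5, "wx": 0, "wy": 0, "wz": 0}
    - {"tx": 0, "ty": 0, "tz": -0.4, "wx": 0, "wy": 0, "wz": 0}
    - {"tx": 0, "ty": 0, "tz": -0.2, "wx": 0, "wy": 0, "wz": 0}
    - {"tx": 0, "ty": 0, "tz": 0, "wx": 0, "wy": 0, "wz": 0}
    - {"tx": 0, "ty": 0, "tz": 0, "wx": 0, "wy": 0, "wz": 0}

```text
time_s: 25.15
ee_pos: [0.4469, 0.0483, 0.0371]
ee_rot: [0.386, 3.116, 0.0]
wrist_force: [-0.2, -0.5, -0.4]
finger_gap: 0.0894
gripper_force: 0.0
```

Request:
send_rows:
  rows:
    - {"tx": -0.03, "ty": -0.015, "tz": -0.17, "wx": 0, "wy": 0, "wz": 0}
    - {"tx": 0, "ty": 0, "tz": -0.15, "wx": 0, "wy": 0, "wz": 0}
    - {"tx": 0, "ty": 0, "tz": 0, "wx": 0, "wy": 0, "wz": 0}
    - {"tx": 0, "ty": 0, "tz": 0, "wx": 0, "wy": 0, "wz": 0}

```text
time_s: 25.65
ee_pos: [0.4441, 0.0471, 0.017]
ee_rot: [-0.387, -3.117, -0.0]
wrist_force: [-0.7, 0.0, 0.5]
finger_gap: 0.0895
gripper_force: 0.0
```

Request:
send_rows:
  rows:
    - {"tx": 0, "ty": 0, "tz": 0, "wx": 0, "wy": 0, "wz": 0}
    - {"tx": 0, "ty": 0, "tz": 0, "wx": 0, "wy": 0, "wz": 0}
    - {"tx": 0, "ty": 0, "tz": 0, "wx": 0, "wy": 0, "wz": 0}
    - {"tx": 0, "ty": 0, "tz": 0, "wx": 0, "wy": 0, "wz": 0}
    - {"tx": 0, "ty": 0, "tz": 0, "wx": 0, "wy": 0, "wz": 0}
    - {"tx": 0, "ty": 0, "tz": 0, "wx": 0, "wy": 0, "wz": 0}
  jaw: 0

```text
time_s: 26.4
ee_pos: [0.4442, 0.0473, 0.0171]
ee_rot: [0.387, 3.117, 0.001]
wrist_force: [-0.1, 1.9, -0.1]
finger_gap: 0.0556
gripper_force: 30.0
```

Request:
send_rows:
  rows:
    - {"tx": 0, "ty": 0, "tz": 0.4, "wx": 0, "wy": 0, "wz": 0}
    - {"tx": 0, "ty": 0, "tz": 0.8, "wx": 0, "wy": 0, "wz": 0}
    - {"tx": 0.1, "ty": -0.4, "tz": 0.7, "wx": 0, "wy": 0, "wz": 0}
    - {"tx": 0.2, "ty": -0.7, "tz": 0, "wx": 0, "wy": 0, "wz": 0}
    - {"tx": 0.2, "ty": -0.7, "tz": 0, "wx": 0, "wy": 0, "wz": 0}
    - {"tx": 0.2, "ty": -0.7, "tz": 0, "wx": 0, "wy": 0, "wz": 0}
    - {"tx": 0.2, "ty": -0.6, "tz": 0, "wx": 0, "wy": 0, "wz": 0}
    - {"tx": 0, "ty": -0.3, "tz": 0, "wx": 0, "wy": 0, "wz": 0}

```text
time_s: 27.4
ee_pos: [0.4974, -0.1584, 0.1298]
ee_rot: [-0.389, -3.115, -0.0]
wrist_force: [-1.1, 0.0, -5.4]
finger_gap: 0.0557
gripper_force: 30.0
```

Request:
send_rows:
  rows:
    - {"tx": 0, "ty": 0, "tz": 0, "wx": 0, "wy": 0, "wz": 0}
    - {"tx": 0, "ty": 0, "tz": 0, "wx": 0, "wy": 0, "wz": 0}

```text
time_s: 27.65
ee_pos: [0.497, -0.1553, 0.1303]
ee_rot: [-0.385, -3.116, -0.002]
wrist_force: [-0.1, 0.1, -5.3]
finger_gap: 0.0551
gripper_force: 30.0
```

Run:
```python
from look import *
im,P=stack('w12',c=(.462,-.152),zs=(.009,.014),r=.036); blobs(im,P,.009,300)
cv2.imwrite('pics/w12c.png',cv2.resize(im[100:360,180:460,::-1],None,fx=2,fy=2))
```

```text
27.65 [ 0.49701651 -0.15534466  0.13025286] [-3.85434035e-01 -3.11559105e+00 -2.28343055e-03] [-0.10473165  0.08273134 -5.29282851]
median bench None
0.009 5822 [ 0.4619 -0.1514  0.009 ] box [ 0.4625 -0.1515] [0.0641 0.0638]
0.014 1264 [ 0.4597 -0.1548  0.0136] box [ 0.4619 -0.152 ] [0.0716 0.0717]
px 312 190 ell [ 466.8 -153.7] [46.1 65.6] rect [ 466.8 -153.7] [59.9 49.5] 63 ratio 0.72
```

View pics/w12c.png

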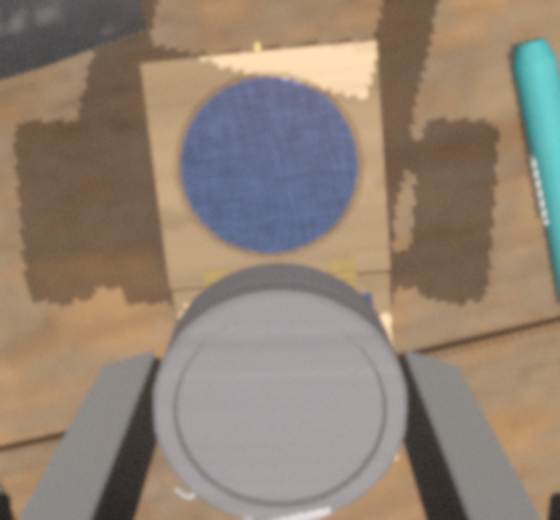

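w500 is held level; the bore is at (.4622,-.1516) in the world frame.

Request:
send_rows:
  rows:
    - {"tx": -0.28, "ty": 0.06, "tz": -0.2, "wx": 0, "wy": 0, "wz": 0}
    - {"tx": -0.28, "ty": 0, "tz": -0.4, "wx": 0, "wy": 0, "wz": 0}
    - {"tx": 0, "ty": 0, "tz": -0.4, "wx": 0, "wy": 0, "wz": 0}
    - {"tx": 0, "ty": 0, "tz": -0.35, "wx": 0, "wy": 0, "wz": 0}
    - {"tx": 0, "ty": 0, "tz": 0, "wx": 0, "wy": 0, "wz": 0}
    - {"tx": 0, "ty": 0, "tz": 0, "wx": 0, "wy": 0, "wz": 0}

```text
time_s: 28.45
ee_pos: [0.4652, -0.1529, 0.0509]
ee_rot: [0.385, 3.117, -0.001]
wrist_force: [-0.2, -0.5, -4.7]
finger_gap: 0.0554
gripper_force: 30.0
```

Request:
send_rows:
  rows:
    - {"tx": -0.03, "ty": 0.015, "tz": -0.2, "wx": 0, "wy": 0, "wz": 0}
    - {"tx": 0, "ty": 0, "tz": -0.17, "wx": 0, "wy": 0, "wz": 0}
    - {"tx": 0, "ty": 0, "tz": 0, "wx": 0, "wy": 0, "wz": 0}
    - {"tx": 0, "ty": 0, "tz": 0, "wx": 0, "wy": 0, "wz": 0}

```text
time_s: 28.95
ee_pos: [0.4627, -0.1524, 0.0277]
ee_rot: [-0.387, -3.117, -0.0]
wrist_force: [-0.4, -0.4, -5.1]
finger_gap: 0.0554
gripper_force: 30.0
```

Request:
send_rows:
  rows:
    - {"tx": 0, "ty": 0.01, "tz": -0.02, "wx": 0, "wy": 0, "wz": 0}
    - {"tx": 0, "ty": 0, "tz": 0, "wx": 0, "wy": 0, "wz": 0}
    - {"tx": 0, "ty": 0, "tz": 0, "wx": 0, "wy": 0, "wz": 0}

```text
time_s: 29.32
ee_pos: [0.4628, -0.1518, 0.0268]
ee_rot: [0.387, 3.118, -0.0]
wrist_force: [-0.5, 0.0, -4.7]
finger_gap: 0.0553
gripper_force: 30.0
```

Request:
send_rows:
  rows:
    - {"tx": 0, "ty": 0, "tz": 0, "wx": 0, "wy": 0, "wz": 0}
    - {"tx": 0, "ty": 0, "tz": 0, "wx": 0, "wy": 0, "wz": 0}
    - {"tx": 0, "ty": 0, "tz": 0, "wx": 0, "wy": 0, "wz": 0}
    - {"tx": 0, "ty": 0, "tz": 0, "wx": 0, "wy": 0, "wz": 0}
  jaw: 0.9

```text
time_s: 29.82
ee_pos: [0.463, -0.1519, 0.027]
ee_rot: [0.387, 3.117, -0.0]
wrist_force: [0.4, 0.2, 0.2]
finger_gap: 0.0843
gripper_force: 0.0
```

Request:
send_rows:
  rows:
    - {"tx": 0, "ty": 0, "tz": 0.3, "wx": 0, "wy": 0, "wz": 0}
    - {"tx": 0, "ty": 0, "tz": 0.6, "wx": 0, "wy": 0, "wz": 0}
    - {"tx": 0.3, "ty": 0, "tz": 0.6, "wx": 0, "wy": 0, "wz": 0}
    - {"tx": 0.4, "ty": 0, "tz": 0.6, "wx": 0, "wy": 0, "wz": 0}
    - {"tx": 0, "ty": 0, "tz": 0, "wx": 0, "wy": 0, "wz": 0}
    - {"tx": 0, "ty": 0, "tz": 0, "wx": 0, "wy": 0, "wz": 0}

```text
time_s: 30.58
ee_pos: [0.5035, -0.1513, 0.1515]
ee_rot: [-0.386, -3.115, -0.001]
wrist_force: [0.2, 0.2, -0.3]
finger_gap: 0.0847
gripper_force: 0.0
```

Run:
```python
from look import *
im,P=stack('w13',c=(.462,-.152),zs=(.009,.014,.031,.033),r=.037)
im,d=viewer.camera('top'); cv2.imwrite('pics/topend.png',im[:,:,::-1])
```

```text
30.57 [ 0.50348598 -0.15128004  0.151452  ] [-3.86122374e-01 -3.11534377e+00 -1.01477433e-03] [ 0.20117436  0.19315836 -0.27326932]
median bench -0.001483545091736982
0.009 683 [ 0.4489 -0.1388  0.0089] box [ 0.4612 -0.1505] [0.0606 0.062 ]
0.014 1450 [ 0.4597 -0.1531  0.0137] box [ 0.462 -0.152] [0.0738 0.0739]
0.031 3470 [ 0.4622 -0.1529  0.0309] box [ 0.4625 -0.1528] [0.0563 0.056 ]
0.033 1416 [ 0.4616 -0.1523  0.0326] box [ 0.4624 -0.1527] [0.0557 0.0555]
```

View pics/topend.png

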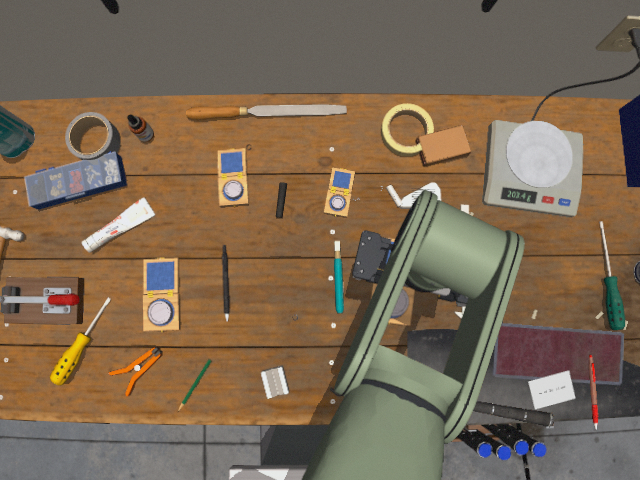

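The top view shows weights in the bores at (233,190), (339,205) and (160,312). The fourth is partly hidden by the arm at (398,303), but depth puts its top at 32.6 mm, so it is flat. The visible part of the club head is where it was, and the arm never went low near the calliper. Handing in.

```bash
python3 -c "
from rig import order
print(order.finish_job())"
```

```text
the job is handed in; nothing more can be done
None
```

All four weights are in their own cases, upright, flat on the bore floors and released; none tipped, and the job was handed in at about 31 s with the club head and calliper untouched.

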